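# Lift a meteorite off its stand with slide-lock tongs

## Robot

A 7-joint arm with a two-finger parallel gripper is mounted at the origin on the work surface; the furniture and walls round the work are solid. World frame = base frame: x ahead of the robot, y to its left, z up, the work surface at z = 0. Lengths are in mm, angles in rad, forces in N, time in s.
With the tool pointing down it reaches from about 400 to 850 mm from the base axis. Payload 4.5 kg.
Tool frame: the origin (TCP) lies midway between the tips of the shut fingers; the grasp point (between the pads) lies 19 mm behind it; z points along the fingers, y is the line along which they close (so a half turn about z gives the same grasp; the last joint's range is limited). The gripper opens to 88 mm and grips with 3 to 60 N. Pads are 18 mm wide; open, the fingers measure 123 mm over their backs; the gripper's body (75 mm by 187 mm) begins 45 mm behind the grasp point.
Start: joints at [-1.218, 0.689, -0.195, 1.565, 0.157, 0.902, -0.215], TCP at [195.873, 593.538, 238.743] pointing down, gripper open.
Joint ranges: [-3.01, 3.01], [-0.46, 2.08], [-1.47, 1.51], [0.13, 2.56], [-1, 4.14], [0.04, 2.09], [-2.66, 2.66]. Speed limits (rad/s): [2.57, 2.57, 3.14, 3.14, 3.14, 3.14, 3.14].

## Interface

Orientations are given as [roll, pitch, yaw] about the fixed x, y, z axes, in that order (R = Rz(yaw) Ry(pitch) Rx(roll)).
In Python, from plant import env, grab_frame gives the robot as it stands.
- The arm moves only by the shell command python3 -m inch 'ROWS'. ROWS is a JSON object of lists of equal length, an entry for each row: "jaw": the finger opening in cm, from 0 to 8.81; "delta_pos": the shift along the tool's x, y, z in cm, a list of three; "dr": the turn, a rotation vector about the tool's x, y, z in rad, a list of three. A call has 1 to 12 rows; each row is the pose to reach, as a shift and turn from the pose commanded when the call began, along the tool's axes at that moment; what a row does not reach only later rows make up. A row lasts 1/8 s, in which the tool goes at most 62.5 mm and 10.7 degrees, less where a joint would pass 70% of its speed; a pose out of reach is approached as far as the arm can. A call with a gripper value outside its range is refused whole. The fingers move at their own pace and stop on an object; the grip force is fixed at half the most. Time passes only in rows, so rows that repeat a pose let the fingers close. It gives the time, the measured TCP pose, the force, the opening and the grip force at its end, in the units of the state.
- env.get_state(): the state, without advancing time (a new reading comes with each control period).
- grab_frame(name): name is "scene" or "top" or "wrist"; returns a dict with "image" (384x512x3 uint8, red, green, blue), "range_z" (384x512 float32, mm along the optical axis (not along the pixel's ray), 0 where there is no reading), "fx", "fy", "cx", "cy" (pixels), "view" (4x4, takes a point from world to camera coordinates); the wrist camera has in their place "tool_from_camera" (4x4, takes a point from camera to tool coordinates, whose origin is the TCP and whose axes are the flange's). Camera axes: x right, y down, z forward; pixel columns grow to the right and rows downward; lengths in mm; the calibration is good to about 2 mm. The wrist camera is an equidistant fisheye: a pixel r from the principal point sees the ray r / f radians off the axis. A picture is of the moment at which its call begins: read the wrist's pose just before it.
- env.close_job(): hands the job in; it is judged then, once.
The state is a dict: "time": time; "joint_positions": joint angles; "joint_velocities": joint speeds; "joint_torque": joint torques, N m; "ee_pos": TCP position; "ee_rot": TCP orientation; "force": force on the tool from outside, world axes, zero at the start; "moment": the same for the moment, N m; "grip_width": finger opening in mm; "grip_force": force on a finger pad.
Only numpy, scipy, OpenCV 4.12 (cv2) and the standard library are available. Lean on these libraries where they do the work, as an engineer would, in place of code of your own. Each camera call takes 0.05 s, during which the arm holds its last target. There are 200 camera calls.

## Task

Bare fingers mark the dark meteorite, so move it with the tongs only. While the tongs lie in their wooden rest, slide their orange locking collar all the way back towards the pivot end until it stops, so that the jaws spring open; then take the tongs by the blue grips, lower the open jaws over the dark meteorite, squeeze, and lift it off its stand. Finish while holding it still and upright between both jaws, at least 10 cm above its stand, without touching it with the fingers and without disturbing the green stone, the magnifier or the card pack.

Things in the scene. Friction and masses are not known exactly. Their poses are not given: they have to be found in the camera images.
- rest: Pale wooden rest fixed to the desk, base 226x78x10 mm. Origin: centre of underside; x axis along the tongs to the jaws. Tongs' underside 38 mm above the desk: pivot at x=-88 mm between cheeks (x -101 to -80, 49 mm high) and against an end stop (56 mm high) that takes the push of the collar; jaws on a bar at x=62 to 74 mm (43 mm high at its ends). In between only the 10 mm base is below.
- tongs: Pivot knuckle of the loose steel tongs (213 mm long, 51 mm wide over the grips when open, 12 mm high, 0.12 kg, balanced at the blue grips). Origin: on the pivot axis, at the tongs' underside; x axis along the tongs' centre line to the jaws, z up; the two arms open sideways to +y and -y.
- tongs_grip (a point): On the centre line between the two blue grips, half-way up (115 mm from the pivot, 6 mm above the underside): hold the tongs here. Grips 38 mm long, 13.5 mm high. Width over them: 24 mm shut, 51 mm sprung open, 37 mm closed on the meteorite. They push out with about 6 N each, so fingers set to 45 mm carry the tongs with open jaws (gap 40 mm); the jaw gap changes 1.65 times as much as this width.
- tongs_jaws (a point): On the centre line mid-way between the jaw pads, half-way up (190 mm from the pivot, 75 mm beyond tongs_grip, 6 mm above the underside). The black pads reach 15 mm along x and 8 mm up and down from here; the gap between them is 6 mm shut, about 51 mm fully open.
- collar_mid (a point): Centre of the orange locking collar, a sleeve round both arms between pivot and blue grips: 18 mm long along the tongs, 32 mm wide, 20 mm high, ribbed on its two sides. Half-way up, level with tongs_grip. Pinch it by its sides from above.
- tongs_collar (a joint): Slide of the collar along the tongs, m: 0 fully forward (75 mm from the pivot, jaws locked nearly shut; it starts within 10 mm of this), 0.036 fully back towards the pivot (39 mm from it), where it stops. The arms' spring helps it back; sliding it back takes about 2 to 5 N; it stays where it is left. The farther back it is, the wider the jaws spring.
- meteorite_mid (a point): Centre, half-way up (18 mm above its flat base), of the dark brown-black speckled meteorite, 36 mm high and 28 mm across, roundish, 0.08 kg, z axis up. It stands on one of the two stands.
- meteorite: The same dark meteorite; origin at the centre of its flat base, z axis up.
- green_stone_mid (a point): Centre, half-way up (16 mm above its base), of the pale green stone, 32 mm high and 29 mm across, loose on the other stand. Leave it alone.
- stand_a: Turned dark wooden stand on which the meteorite stands, fixed to the desk: 62 mm foot, 51 mm top, 40 mm high, with three brass pins 6 mm high round the stone at 19.5 mm from its centre. Origin: centre of its underside, on the desk.
- stand_b: The like stand of the green stone; origin likewise. The two stands are over 27 cm apart.
- magnifier: Reading glass lying on the desk, 174 x 79 x 14 mm, loose. Leave it alone.
- index_cards: Banded pack of cards lying on the desk, 78 x 127 x 22 mm, loose. Leave it alone.
- tongs_left: The tongs' +y arm with its blue grip and black jaw pad, hinged and sprung at the pivot (its origin). It turns about 0.118 rad from shut to fully open.
- tongs_right: The tongs' -y arm, likewise; always at the mirrored angle.
- left_pad (a point): Middle of the gripping face of the +y arm's jaw pad.
- right_pad (a point): Middle of the gripping face of the -y arm's jaw pad.
There are look-alikes about, which are no part of the job. Leave any purple or red look-alike of the stand_a alone.

How it is judged (in metres and radians):
On the way, in this order (a step that is already met when the one before it is completed fails the run):
1. with the tongs still in the rest, the collar is slid back to its stop and the jaws have sprung open (value of joint tongs_collar above 0.0325 m and distance between left_pad and right_pad above 0.042 m and z of tongs in the frame of rest below 0.05 m and horizontal distance between tongs and rest below 0.115 m), for 0.1 s.
2. both jaws hold the meteorite clear of its stand (contact force between each of tongs_left, tongs_right and meteorite above 0.5 N and height (world z) of meteorite_mid above 0.07 m and contact force between stand_a and meteorite below 0.05 N), for 0.2 s.
At the end, for the whole second after the job is handed in: The meteorite hangs still between both jaws of the finger-held tongs (over 0.5 N each side), its centre over 150 mm above the desk (at rest on its stand 58 mm), within 0.5 rad of upright, touched by nothing but the jaws; it moves under 30 mm/s and 0.3 rad/s (height (world z) of meteorite_mid above 0.15 m and angle between meteorite_mid's own z axis and vertical below 0.5 rad and contact force between each of tongs_left, tongs_right and meteorite above 0.5 N and contact force between the fingers and tongs above 1 N and contact force between each of the arm, the fingers and meteorite below 0.05 N and linear speed of meteorite below 0.03 m/s and angular speed of meteorite below 0.3 rad/s); the arm keeps its last pose, push and grip.
It fails at once if the robot itself touches the meteorite (contact force between any of the fingers, the arm and meteorite above 0.2 N).
It fails at once if the meteorite is knocked off its stand or dropped (height (world z) of meteorite_mid below 0.045 m).
It fails at once if the green stone is disturbed (distance of green_stone_mid from where it was at the start of the episode above 0.012 m).
It fails at once if the magnifier or the card pack is pushed about (distance of any of magnifier, index_cards from where it was at the start of the episode above 0.02 m).
It also fails if it takes over 48 s, if anything falls off the work surface, if the arm or the gripper's body presses on something with over 40 N, if the wrist force passes 120 N, or if a joint passes its speed limit or range.

## Working session

There is one attempt and no reset: what is moved stays moved. The work goes in short steps, Python scripts to look and compute and a shell command to move; the robot and the scene stay as the last step left them, time stands still between calls to the robot, and variables do not carry over. Pictures are saved under pics/ and viewed, at most 10 in all, crops included, and the job is handed in when it is done.

```bash
mkdir -p pics; ls; python3 - <<'E'
from plant import env, grab_frame
import cv2, pickle
s=env.get_state(); print({k:s[k] for k in('time','ee_pos','ee_rot','grip_width','force')})
for n in('top','scene'):
    f=grab_frame(n); pickle.dump(f,open(n+'.pkl','wb')); cv2.imwrite(f'pics/{n}0.png',f['image'][:,:,::-1]); print(n,f['fx'],f['cx'],f['cy'],f['view'].round(3).tolist())
E
```

```text
pics
{'time': 0.0, 'ee_pos': array([195.73749173, 592.87872283, 237.88798527]), 'ee_rot': array([-3.13972709e+00,  1.28900796e-04,  2.82287327e+00]), 'grip_width': 87.89564446378274, 'force': array([ 0.24186769, -0.0042737 , -0.02124906])}
top 398.8562176234316 256.78223658103116 195.12636118143294 [[0.025, -1.0, 0.018, -5.156], [-0.996, -0.026, -0.085, 394.486], [0.085, -0.016, -0.996, 1095.891], [0.0, 0.0, 0.0, 1.0]]
scene 359.6825866095763 255.29638237543722 187.9152142537385 [[0.797, -0.604, 0.007, -294.004], [-0.44, -0.589, -0.678, 224.339], [0.414, 0.537, -0.735, 947.068], [0.0, 0.0, 0.0, 1.0]]
```

View pics/top0.png

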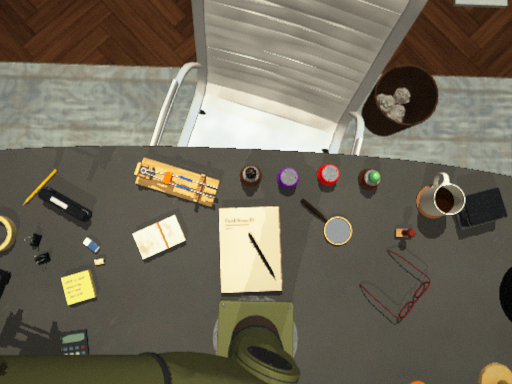

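View pics/scene0.png

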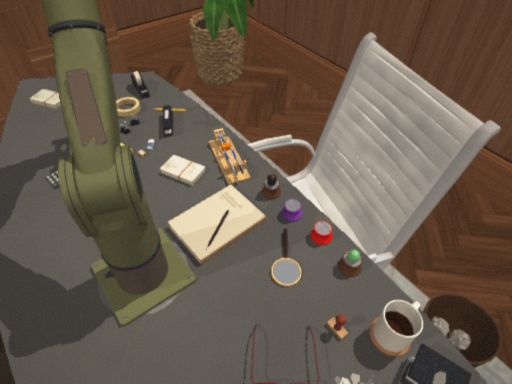

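Candidates: dark stone on brown stand (250,175) in the top view matches the description. The look-alikes are the purple stand (288,177), the red stand (328,175) and the green stone's stand (370,178). The tongs in the rest are at (177,182), the card pack is at (160,237) and the magnifier at (337,230). One close crop to check.

```bash
cat > h.py <<'E'
import numpy as np, cv2, pickle
def ray(f,u,v,z):
    V=f['view'];R=V[:3,:3];t=V[:3,3];c=-R.T@t
    d=R.T@np.array([(u-f['cx'])/f['fx'],(v-f['cy'])/f['fy'],1]); return c+d*(z-c[2])/d[2]
def blobs(f,lo,hi,z,box=None,amin=6):
    h=cv2.cvtColor(f['image'],cv2.COLOR_RGB2HSV); m=cv2.inRange(h,np.array(lo),np.array(hi))
    if box: k=np.zeros_like(m);k[box[1]:box[3],box[0]:box[2]]=1;m*=k
    n,_,st,c=cv2.connectedComponentsWithStats(m)
    for i in range(1,n):
        if st[i,4]>=amin: print(c[i].round(1),st[i].tolist(),ray(f,*c[i],z).round(1))
E
python3 - <<'E'
from h import *
f=pickle.load(open('top.pkl','rb'));g=pickle.load(open('scene.pkl','rb'))
a=cv2.resize(f['image'][145:220,125:275],None,fx=5,fy=5,interpolation=2)
b=cv2.resize(g['image'][120:205,195:295],None,fx=2.6,fy=2.6,interpolation=2)
b=cv2.copyMakeBorder(b,0,0,0,750-b.shape[1],0)
cv2.imwrite('pics/c1.png',np.vstack([a,b])[:600,:,::-1])
B=(130,150,225,215)
print('orange');blobs(f,(5,170,150),(16,255,255),44,B)
print('blue');blobs(f,(95,80,60),(125,255,255),44,B)
print('rest');blobs(f,(12,60,120),(28,200,255),20,B,50)
print('met',ray(f,250,174,58),'cards',ray(f,160,237,22),'mag',ray(f,325,220,7))
E
```

```text
orange
[170.7 178.4] [169, 175, 4, 7, 14] [431.5 240.7  44. ]
[165.2 182.8] [162, 182, 7, 3, 9] [419.2 255.   44. ]
blue
[184.8 178.1] [179, 176, 13, 5, 19] [433.5 202.4  44. ]
[182.6 187. ] [176, 185, 14, 5, 24] [409.  207.4  44. ]
rest
[176.3 181.1] [134, 157, 86, 50, 1969] [427.4 229.6  20. ]
met [447.65227195  25.36632114  58.        ] cards [271.89174004 267.35948488  22.        ] mag [ 330.32495167 -188.43291991    7.        ]
```

View pics/c1.png

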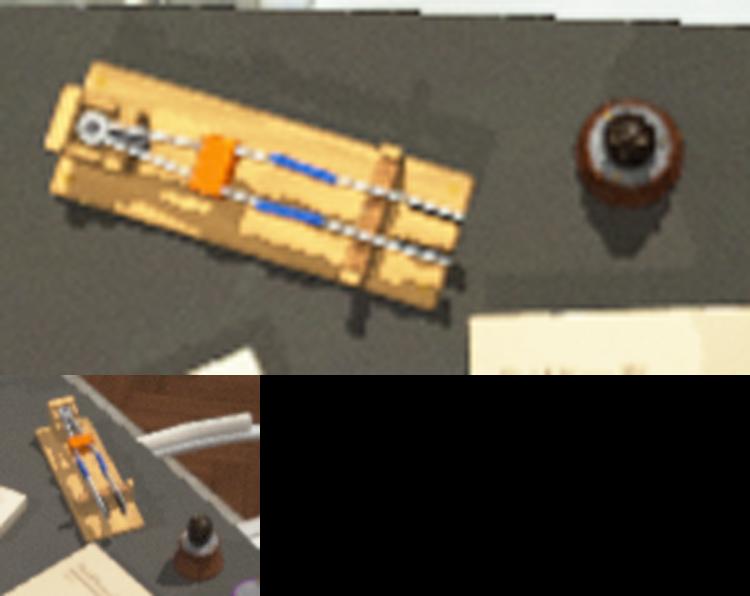

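The crop shows the pivot ring at the left end (crop 93,128), the orange collar (213,165), the blue grips around (296,188) and the jaws near (455,240). The dark meteorite is on the brown stand at (630,138). Next, positions in world axes.

```bash
python3 - <<'E'
from h import *
from scipy.spatial.transform import Rotation as Ro
f=pickle.load(open('top.pkl','rb'))
c=lambda x,y,z:ray(f,125+(x-2)/5,145+(y-2)/5,z)
p=c(93,128,50);j=c(455,240,48);k=c(213,165,54);g=c(296,188,50)
print('pivot',p,'jaw',j,'collar',k,'grip',g)
d=j-p;print('len',np.linalg.norm(d),'yaw',np.arctan2(d[1],d[0]), np.linalg.norm(k-p),np.linalg.norm(g-p))
print('met top',c(630,136,90), 'stand', c(630,150,30))
from plant import env
s=env.get_state();R=Ro.from_euler('xyz',s['ee_rot']);print(R.as_matrix().round(3))
E
```

```text
pivot [451.19194395 314.59388735  50.        ] jaw [395.72629154 117.1474654   48.        ] collar [432.30146903 248.17718159  54.        ] grip [421.49401235 203.76015834  50.        ]
len 205.0988252979023 yaw -1.8446532641296312 69.16667439803996 114.74355157219931
met top [449.06179636  23.86223339  90.        ] stand [449.90722871  23.73888312  30.        ]
[[-0.95   0.313 -0.   ]
 [ 0.313  0.95  -0.002]
 [-0.    -0.002 -1.   ]]
```

```bash
python3 -m inch '{"jaw":[8.8,8.8,8.8,8.8,8.8,8.8,8.8,8.8,8.8,8.8,8.8],"delta_pos":[[-33.2,-25.3,8],[-33.2,-25.3,8],[-33.2,-25.3,8],[-33.2,-25.3,8],[-33.2,-25.3,8],[-33.2,-25.3,8],[-33.2,-25.3,8],[-33.2,-25.3,8],[-33.2,-25.3,8],[-33.2,-25.3,8],[-33.2,-25.3,8]],"dr":[[0,0,1.526],[0,0,1.526],[0,0,1.526],[0,0,1.526],[0,0,1.526],[0,0,1.526],[0,0,1.526],[0,0,1.526],[0,0,1.526],[0,0,1.526],[0,0,1.526]]}'
python3 - <<'E'
from plant import env, grab_frame
import cv2,pickle
s=env.get_state();f=grab_frame('wrist');pickle.dump((s,f),open('w1.pkl','wb'));cv2.imwrite('pics/w1.png',f['image'][:,:,::-1])
print(s['ee_pos'],s['ee_rot'],s['joint_positions'].round(2),f['fx'],f['fy'],f['cx'],f['cy'],f['tool_from_camera'].round(3).tolist())
E
```

```text
time: 1.48
ee_pos: [431.4, 250.1, 158.8]
ee_rot: [-3.141, -0.0, 1.3]
force: [0.6, -0.5, 0.0]
grip_width: 88.0
grip_force: 0.0
[431.41478494 250.05670919 158.7884619 ] [-3.14130167e+00 -4.88937435e-04  1.30031287e+00] [-0.71  0.66  0.15  2.03 -0.2   0.46 -0.68] 297.3186396354542 297.3186396354542 247.22900324686879 191.93549098582858 [[0.001, -0.964, -0.265, 67.678], [1.0, 0.001, -0.001, 0.416], [0.001, -0.265, 0.964, -146.37], [0.0, 0.0, 0.0, 1.0]]
```

View pics/w1.png

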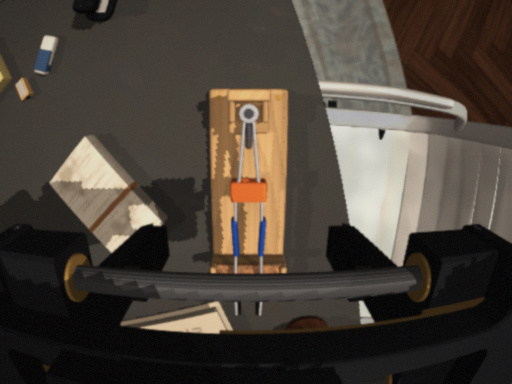

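The wrist view shows the rest with the pivot ring at (249,113), the collar at (249,190) and the blue grips at (235,238) and (262,238). I'll measure these by wrist rays.

```bash
cat >> h.py <<'E'
from scipy.spatial.transform import Rotation as Ro
def wray(s,f,u,v,z):
    x,y=(u-f['cx'])/f['fx'],(v-f['cy'])/f['fy'];r=np.hypot(x,y)+1e-9
    d=np.array([x*np.sin(r)/r,y*np.sin(r)/r,np.cos(r)]);T=f['tool_from_camera']
    R=Ro.from_euler('xyz',s['ee_rot']).as_matrix()
    c=R@T[:3,3]+s['ee_pos'];d=R@T[:3,:3]@d;return c+d*(z-c[2])/d[2]
def wblobs(s,f,lo,hi,z,amin=30,box=None):
    m=cv2.inRange(cv2.cvtColor(f['image'],cv2.COLOR_RGB2HSV),np.array(lo),np.array(hi))
    if box: k=np.zeros_like(m);k[box[1]:box[3],box[0]:box[2]]=1;m*=k
    n,_,st,c=cv2.connectedComponentsWithStats(m);o=[]
    for i in range(1,n):
        if st[i,4]>=amin:
            w=wray(s,f,*c[i],z);R=Ro.from_euler('xyz',s['ee_rot']).as_matrix()
            print(c[i].round(1),st[i].tolist(),'world',w.round(1),'tool',(R.T@(w-s['ee_pos'])).round(1))
E
python3 - <<'E'
from h import *
s,f=pickle.load(open('w1.pkl','rb'))
B=(205,85,295,275)
print('orange');wblobs(s,f,(2,170,120),(12,255,255),54,box=B)
print('blue');wblobs(s,f,(100,120,60),(125,255,255),50,box=B)
R=Ro.from_euler('xyz',s['ee_rot']).as_matrix()
for n,u,v,z in(('pivot',249,113,50),('restL',210,130,10),('restR',287,130,10),('rest end',249,90,56)):
    w=wray(s,f,u,v,z);print(n,w.round(1),(R.T@(w-s['ee_pos'])).round(1))
E
```

```text
orange
[247.6 191. ] [230, 178, 37, 25, 751] world [431.8 249.4  54. ] tool [ -0.6   0.5 104.8]
blue
[235. 238.] [232, 220, 7, 36, 171] world [407.9 207.5  50. ] tool [-47.4 -11.3 108.8]
[261.4 237.8] [259, 220, 6, 36, 152] world [431.9 201.1  50. ] tool [-47.1  13.6 108.8]
pivot [450.9 314.2  50. ] [ 66.9   1.6 108.8]
restL [409.3 308.3  10. ] [ 50.2 -36.8 148.8]
restR [483. 288.  10.] [ 50.3  39.6 148.8]
rest end [456.  332.8  56. ] [ 86.3   1.6 102.8]
```

```bash
python3 -m inch '{"jaw":[6,6,6,6,2.5,2.5,2.5,2.5],"delta_pos":[[0,0.1,5],[0,0.1,9],[0,0.1,12],[0,0.1,13.2],[0,0.1,13.2],[0,0.1,13.2],[0,0.1,13.2],[0,0.1,13.2]],"dr":[[0,0,0],[0,0,0],[0,0,0],[0,0,0],[0,0,0],[0,0,0],[0,0,0],[0,0,0]]}'
```

```text
time: 2.52
ee_pos: [433.3, 249.4, 27.7]
ee_rot: [3.14, -0.001, 1.297]
force: [-0.0, -0.3, 6.2]
grip_width: 31.5
grip_force: 30.0
```

```bash
python3 -m inch '{"jaw":[2.5,2.5,2.5,2.5,2.5,2.5,2.5],"delta_pos":[[0.4,0,0],[0.9,0,0],[1.4,0,0],[1.9,0,0],[2.3,0,0],[2.6,0,0],[2.6,0,0]],"dr":[[0,0,0],[0,0,0],[0,0,0],[0,0,0],[0,0,0],[0,0,0],[0,0,0]]}'
```

```text
time: 3.4
ee_pos: [438.8, 270.2, 27.4]
ee_rot: [-3.14, 0.005, 1.294]
force: [-1.1, -4.5, 10.2]
grip_width: 31.5
grip_force: 30.0
```

```bash
python3 -m inch '{"jaw":[2.5,2.5,2.5,2.5,2.5],"delta_pos":[[0.3,0,0],[0.6,0,0],[0.9,0,0],[1.2,0,0],[1.2,0,0]],"dr":[[0,0,0],[0,0,0],[0,0,0],[0,0,0],[0,0,0]]}'
```

```text
time: 4.03
ee_pos: [441.8, 280.4, 27.5]
ee_rot: [-3.14, 0.008, 1.293]
force: [-2.0, -9.0, 10.5]
grip_width: 31.8
grip_force: 30.0
```

```bash
python3 -m inch '{"jaw":[2.5,2.5,2.5,2.5],"delta_pos":[[0.3,0,0],[0.6,0,0],[0.6,0,0],[0.6,0,0]],"dr":[[0,0,0],[0,0,0],[0,0,0],[0,0,0]]}'
```

```text
time: 4.53
ee_pos: [441.8, 280.5, 27.3]
ee_rot: [-3.138, 0.016, 1.289]
force: [-4.8, -18.1, 15.7]
grip_width: 31.6
grip_force: 30.0
```

```bash
python3 -m inch '{"jaw":[2.5,6.5,6.5,6.5,6.5,6.5,6.5,6.5,6.5,6.5],"delta_pos":[[-0.8,0,0],[-0.8,0,0],[-0.8,0,0],[-0.8,0,-3],[-0.8,0,-7],[-4,0,-11],[-9.1,0,-12],[-9.1,0,-12],[-9.1,0,-12],[-9.1,0,-12]],"dr":[[0,0,0],[0,0,0],[0,0,0],[0,0,0],[0,0,0],[0,0,0],[0,0,0],[0,0,0],[0,0,0],[0,0,0]]}'
python3 - <<'E'
from plant import env, grab_frame
from h import *
s=env.get_state();f=grab_frame('wrist');pickle.dump((s,f),open('w2.pkl','wb'));cv2.imwrite('pics/w2.png',f['image'][:,:,::-1])
B=(200,20,300,290)
print('orange');wblobs(s,f,(2,170,120),(12,255,255),54,box=B)
print('blue');wblobs(s,f,(100,120,60),(125,255,255),50,box=B)
E
```

```text
time: 5.78
ee_pos: [420.4, 205.3, 146.3]
ee_rot: [-3.142, -0.001, 1.299]
force: [-0.4, 0.4, -0.9]
grip_width: 65.0
grip_force: 0.0
orange
[246.7 102.2] [228, 91, 41, 23, 837] world [440.5 278.3  54. ] tool [75.6 -0.3 92.4]
blue
[220.1 188.6] [218, 169, 6, 42, 197] world [399.5 215.2  50. ] tool [  3.8 -22.8  96.3]
[274.  190.6] [272, 170, 5, 42, 201] world [443.1 201.3  50. ] tool [ 2.1 22.9 96.3]
```

View pics/w2.png

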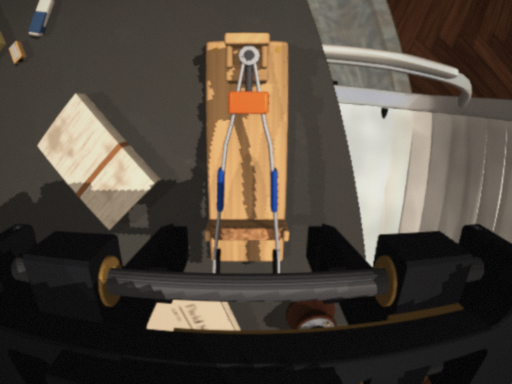

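The jaws have sprung wide open and the collar at (248,102) is against the cheeks. The grips are at (220,189) and (274,190). Lower and take them.

```bash
python3 -m inch '{"jaw":[7,7,7,7,7,4.5,4.5,4.5,4.5,4.5],"delta_pos":[[0.2,0,4],[0.2,0,8],[0.2,0,11],[0.2,0,12.1],[0.2,0,12.1],[0.2,0,12.1],[0.2,0,12.1],[0.2,0,12.1],[0.2,0,12.1],[0.2,0,12.1]],"dr":[[0,0,0],[0,0,0],[0,0,0],[0,0,0],[0,0,0],[0,0,0],[0,0,0],[0,0,0],[0,0,0],[0,0,0]]}'
```

```text
time: 7.08
ee_pos: [421.0, 205.4, 26.6]
ee_rot: [3.141, -0.001, 1.296]
force: [-0.5, -1.0, 6.8]
grip_width: 44.9
grip_force: 8.9
```

```bash
python3 -m inch '{"jaw":[4.5,4.5,4.5,4.5,4.5,4.5,4.5,4.5,4.5,4.5,4.5,4.5],"delta_pos":[[0,0,-1],[0,0,-3],[0,0,-6],[0,0,-9],[0,0,-11],[-2,1.6,-11],[-4,3.3,-11],[-6,5,-11],[-8,6.6,-11],[-9.2,7.6,-11],[-9.2,7.6,-11],[-9.2,7.6,-11]],"dr":[[0,0,0],[0,0,0],[0,0,0],[0,0,0],[0,0,0],[0,0,0],[0,0,0],[0,0,0],[0,0,0],[0,0,0],[0,0,0],[0,0,0]]}'
python3 - <<'E'
from plant import env, grab_frame
from h import *
s=env.get_state();f=grab_frame('top');g=grab_frame('scene');w=grab_frame('wrist');pickle.dump((s,f,g,w),open('a.pkl','wb'))
a=cv2.resize(f['image'][130:205,190:310],None,fx=4,fy=4,interpolation=2)
b=cv2.resize(g['image'][120:220,220:320],None,fx=3,fy=3,interpolation=2)
c=w['image'][120:384,100:420]
W=np.zeros((600,800,3),np.uint8);W[:300,:480]=a;W[:300,485:785]=b;W[305:569,:320]=c
cv2.imwrite('pics/a.png',W[:,:,::-1])
E
```

```text
time: 8.57
ee_pos: [468.4, 97.7, 135.8]
ee_rot: [-3.141, -0.001, 1.298]
force: [0.4, -0.1, -0.5]
grip_width: 45.2
grip_force: 6.1
```

View pics/a.png

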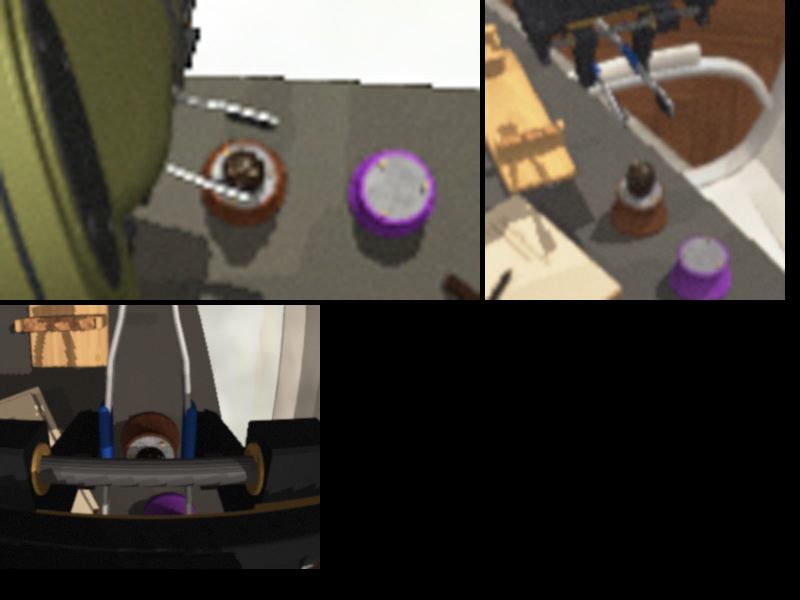

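The top crop shows the jaw tips at (277,123) and (252,199) above the meteorite at (243,170), which looks offset only by parallax. The wrist view shows the stand between the arms. Compare in millimetres.

```bash
python3 - <<'E'
from h import *
s,f,g,w=pickle.load(open('a.pkl','rb'))
R=Ro.from_euler('xyz',s['ee_rot']).as_matrix()
def tl(p):return (R.T@(p-s['ee_pos'])).round(1)
c=lambda x,y,z:ray(f,190+(x-1.5)/4,130+(y-1.5)/4,z)
for n,x,y,z in(('tip1',277,123,160),('tip2',252,199,160),('met top',243,168,92),('stand foot',244,186,15),('stand top',243,172,40)):print(n,c(x,y,z).round(1),tl(c(x,y,z)))
q=lambda x,y,z:ray(g,220+(x-486)/3,120+(y-1)/3,z)
for n,x,y,z in(('s met top',641,163,92),('s met mid',640,181,76),('tip1',672,112,155),('tip2',627,122,155)):print(n,q(x,y,z).round(1),tl(q(x,y,z)))
# dark stand in wrist: foot top edge extent
h=cv2.cvtColor(w['image'],cv2.COLOR_RGB2HSV)
m=cv2.inRange(h,np.array((0,90,30)),np.array((14,255,160)))[225:272,215:290]
ys,xs=np.nonzero(m);print(xs.min()+215,xs.max()+215,ys.min()+225)
for r in (240,248,256,262):
    k=np.nonzero(m[r-225])[0]+215
    if len(k):print(r,k.min(),k.max(),[tl(wray(s,w,u,r,20)).tolist() for u in(k.min(),k.max())])
# arms: blue grips
wblobs(s,w,(100,120,60),(125,255,255),160,amin=20,box=(180,200,320,290))
E
```

```text
tip1 [467.7   4.3 160. ] [-90.2  24.4 -24.3]
tip2 [420.5  18.3 160. ] [-89.3 -24.9 -24.3]
met top [449.2  24.5  92. ] [-75.7   1.2  43.7]
stand foot [447.7  23.6  15. ] [-77.1   0.  120.7]
stand top [454.   24.5  40. ] [-74.5   5.8  95.7]
s met top [441.2  15.9  92. ] [-86.2  -4.2  43.7]
s met mid [435.    8.8  76. ] [-94.7  -8.2  59.7]
tip1 [466.5   4.2 155. ] [-90.6  23.2 -19.3]
tip2 [423.4  18.9 155. ] [-88.  -22.2 -19.3]
220 279 227
240 225 275 [[-52.7, -21.3, 115.7], [-52.7, 27.1, 115.7]]
248 221 278 [[-61.4, -25.4, 115.7], [-61.4, 30.4, 115.7]]
256 220 279 [[-70.3, -26.7, 115.7], [-70.3, 31.8, 115.7]]
262 221 277 [[-77.1, -26.0, 115.7], [-77.1, 30.1, 115.7]]
[205.3 248.8] [199, 221, 15, 53, 528] world [452.1 109.5 160. ] tool [  7.  -18.9 -24.2]
[290.2 247.3] [285, 223, 12, 50, 441] world [489.9  99.8 160. ] tool [  7.8  20.  -24.2]
```

```bash
python3 -m inch '{"jaw":[4.5,4.5,4.5,4.5,4.5,4.5,4.5,4.5,4.5],"delta_pos":[[0,0.25,1],[0,0.25,2.5],[0,0.25,4],[0,0.25,5.2],[0,0.25,6.4],[0,0.25,7.6],[0,0.25,8.7],[0,0.25,9.3],[0,0.25,9.3]],"dr":[[0,0,0],[0,0,0],[0,0,0],[0,0,0],[0,0,0],[0,0,0],[0,0,0],[0,0,0],[0,0,0]]}'
python3 - <<'E'
from plant import env, grab_frame
from h import *
s=env.get_state();f=grab_frame('top');g=grab_frame('scene');pickle.dump((s,f,g),open('b.pkl','wb'))
a=cv2.resize(f['image'][150:200,220:280],None,fx=6,fy=6,interpolation=2)
b=cv2.resize(g['image'][150:210,235:295],None,fx=7,fy=7,interpolation=2)
W=np.zeros((430,800,3),np.uint8);W[:300,:360]=a;W[:420,370:790]=b
cv2.imwrite('pics/b.png',W[:,:,::-1])
E
```

```text
time: 9.85
ee_pos: [471.1, 95.8, 42.3]
ee_rot: [-3.141, 0.0, 1.297]
force: [-0.0, -0.8, -1.2]
grip_width: 44.9
grip_force: 6.1
```

View pics/b.png

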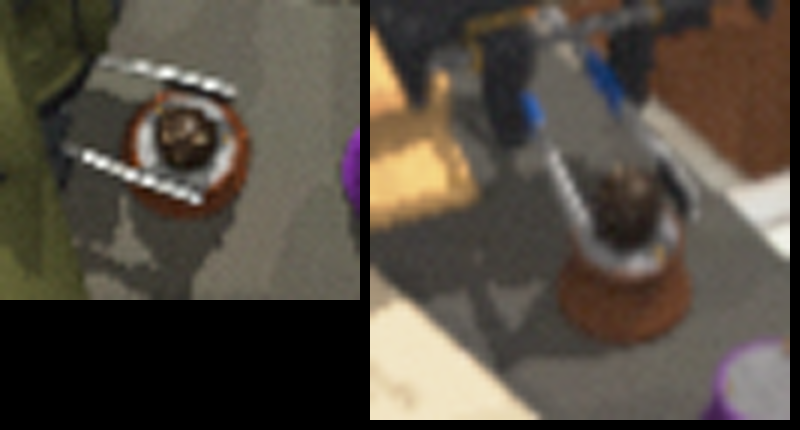

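Top view: the meteorite at (187,137) is centred between the jaws, whose midpoint is about (185,136). The scene view shows one jaw on each side of it. Squeeze, then a small lift.

```bash
python3 -m inch '{"jaw":[4.2,3.9,3.6,3.2,3.0,3.0,3.0,3.0,3.0,3.0,3.0],"delta_pos":[[0,0,0],[0,0,0],[0,0,0],[0,0,0],[0,0,0],[0,0,0],[0,0,-0.4],[0,0,-1],[0,0,-1.8],[0,0,-2.5],[0,0,-2.5]],"dr":[[0,0,0],[0,0,0],[0,0,0],[0,0,0],[0,0,0],[0,0,0],[0,0,0],[0,0,0],[0,0,0],[0,0,0],[0,0,0]]}'
```

```text
time: 11.32
ee_pos: [471.8, 95.9, 68.4]
ee_rot: [3.14, -0.001, 1.297]
force: [-0.1, 1.2, -2.0]
grip_width: 36.7
grip_force: 30.0
```

Width 36.7 mm and 30 N of grip, so the meteorite is held. Lift on to about 12 cm in total and look.

```bash
python3 -m inch '{"jaw":[3.0,3.0,3.0,3.0,3.0,3.0,3.0,3.0,3.0,3.0,3.0,3.0],"delta_pos":[[0,0,-0.7],[0,0,-1.8],[0,0,-3],[0,0,-4.2],[0,0,-5.4],[0,0,-6.6],[0,0,-7.8],[0,0,-9],[0,0,-10],[0,0,-10.5],[0,0,-10.5],[0,0,-10.5]],"dr":[[0,0,0],[0,0,0],[0,0,0],[0,0,0],[0,0,0],[0,0,0],[0,0,0],[0,0,0],[0,0,0],[0,0,0],[0,0,0],[0,0,0]]}'
python3 - <<'E'
from plant import env, grab_frame
from h import *
f=grab_frame('top');g=grab_frame('scene')
a=cv2.resize(f['image'][130:205,200:280],None,fx=4.5,fy=4.5,interpolation=2)
b=cv2.resize(g['image'][110:210,225:310],None,fx=4.5,fy=4.5,interpolation=2)
W=np.zeros((460,800,3),np.uint8);W[:a.shape[0],:a.shape[1]]=a;W[:b.shape[0],380:380+b.shape[1]]=b
cv2.imwrite('pics/e.png',W[:,:,::-1])
E
```

```text
time: 12.82
ee_pos: [471.0, 95.8, 172.4]
ee_rot: [-3.141, 0.0, 1.297]
force: [0.9, 0.4, -2.7]
grip_width: 36.3
grip_force: 30.0
```

View pics/e.png

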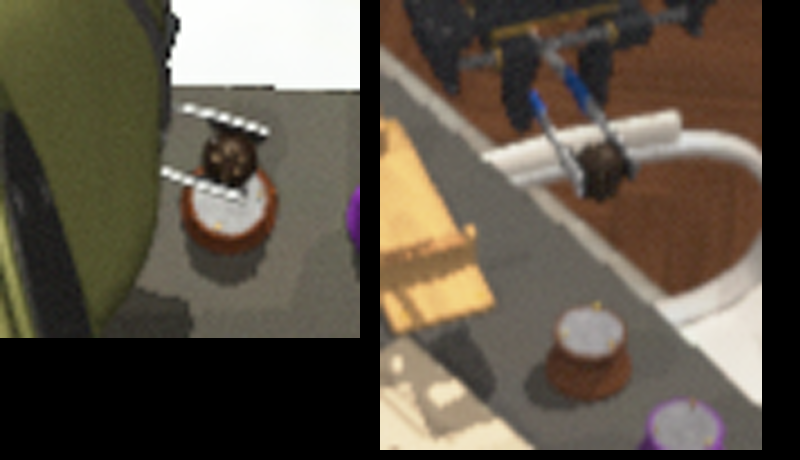

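The picture shows the meteorite held between both jaws at (602,168), about 13 cm above its empty stand at (590,350). Let it settle, then hand in.

```bash
python3 -m inch '{"jaw":[3.0,3.0,3.0,3.0,3.0,3.0],"delta_pos":[[0,0,0],[0,0,0],[0,0,0],[0,0,0],[0,0,0],[0,0,0]],"dr":[[0,0,0],[0,0,0],[0,0,0],[0,0,0],[0,0,0],[0,0,0]]}' && python3 -c "
from plant import env
print(env.close_job())"
```

```text
time: 13.68
ee_pos: [471.3, 95.8, 172.7]
ee_rot: [-3.142, -0.0, 1.297]
force: [-0.9, 0.1, -1.8]
grip_width: 36.8
grip_force: 30.0
the job is handed in; nothing more can be done
None
```

I handed the job in at 13.7 s with the meteorite held in the tongs about 13 cm above its stand, after sliding the collar back to its stop in the rest; the hand-in returned no verdict.

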